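# Take the pile of tune-up parts apart and lay each part at its place

### The arm

A 6-joint arm with a two-finger parallel gripper is mounted at the origin on the work surface. World frame = base frame: x ahead of the robot, y to its left, z up, the work surface at z = 0. Lengths are in m, angles in rad, forces in N, time in s.
With the tool pointing down it reaches from about 0.25 to 0.725 m from the base axis. Payload 4 kg.
Tool frame: the origin (TCP) lies where the fingers leave the gripper's body, on its centre line; the fingertips stand 73 mm ahead of it and the grasp point (between the pads) lies 54 mm ahead of it (bot.tips_ahead is the z of the fingertips in the tool frame, in m); z points along the fingers, y is the direction in which the jaws open and shut (so a half turn about z gives the same grasp; the last joint's range is limited). The gripper opens to 85 mm and grips with 20 to 120 N. Pads are 22 mm wide; open, the fingers measure 114 mm over their backs; the gripper's body (76 mm by 85 mm) begins 54 mm behind the grasp point. The pads swing forward as they close: fully open they stand 13 mm farther back than shut.
Start: joints at [-1.317, 0.241, 0.005, 1.335, 0, 1.571], TCP at [0.126, -0.484, 0.304] pointing down, gripper open.
Joint ranges: [-2.72, 2.72], [-1.05, 1.87], [-1.09, 1.28], [-1.99, 2.15], [-1.42, 1.44], [-3.14, 3.14]. Speed limits (rad/s): [2.79, 2.79, 3.14, 3.14, 3.14, 3.14].

### API

Orientations are given as a unit quaternion [x, y, z, w].
In Python, from workcell import readout, camera, get_calibration, order, bot gives the robot as it stands.
- The arm moves only by the tool send_rows, never from a script. Its argument "moves" is a list of rows, each a list of 3 entries, a list of its own where there are three numbers: the shift along the tool's x, y, z in mm, then the turn, a rotation vector about the tool's x, y, z in rad, then the finger opening in mm, from 0 to 85.4. In form: [[[dx, dy, dz], [ax, ay, az], grip], ...]. A call has 1 to 12 rows; each row is the pose to reach, as a shift and turn from the pose measured when the call began, along the tool's axes at that moment; what a row does not reach only later rows make up. A row lasts 1/12 s, in which the tool goes at most 41.7 mm and 7.16 degrees, less where a joint would pass 70% of its speed; a pose out of reach is approached as far as the arm can. A call with a gripper value outside its range is refused whole. The fingers move at their own pace and stop on an object; the grip force is fixed at half the most. Time passes only in rows, so rows that repeat a pose let the fingers close. It gives the time, the measured TCP pose, the force and the opening at its end, in the units of the state.
- readout.get_obs(): the state, without advancing time (a new reading comes with each control period).
- camera(name): name is "side" or "top"; returns the picture (420x560x3 uint8, red, green, blue); there is no depth.
- get_calibration(name): a dict with "fx", "fy", "cx", "cy" (pixels), "R" (3x3) and "t" (3): a world point X has camera coordinates R X + t. Camera axes: x right, y down, z forward; pixel columns grow to the right and rows downward; lengths in m; the calibration is good to about 2 mm. A picture is of the moment at which its call begins. get_calibration takes no time and is no camera call.
- order.job_done(): hands the job in, once; it reports no verdict.
The state is a dict: "clock": time; "joint_pos": joint angles; "joint_vel": joint speeds; "tau": joint torques, N m; "eef_pos": TCP position; "tool_rot": TCP orientation; "ft_force": force on the tool from outside, world axes, zero at the start; "ft_torque": the same for the moment, N m; "grip_width": finger opening in m.
Only numpy, scipy, OpenCV 4.12 (cv2) and the standard library are available. Lean on these libraries where they do the work, as an engineer would, in place of code of your own. Each camera call takes 0.05 s, during which the arm holds its last target. There are 200 camera calls.

### The job

Take the pile of engine parts apart from the top down, one part at a time: stand the brass drain plug upright in the middle of the steel dish, then lay the blue valve spring compressor lengthways in the middle of the green mat, then the copper head gasket in the middle of the cork sheet, and last the red filter cover flat and lengthways in the middle of the white tray. Set each part down and let go of it rather than dropping it, do not shift a lower part away before the one above it is at its place, and leave the black spark plug boot and the steel spring clip alone.

Things in the scene. Friction and masses are not known exactly. Their poses are not given: they have to be found in the camera images.
- drain_plug: Brass drain plug, top of the pile, standing on its head: round flange 26 mm across and 5 mm high at the foot, six-sided head 24 mm across corners up to 13 mm, then a round threaded shank 16 mm across up to 28 mm. Origin: centre of its underside, z up along the shank. About 60 g. It stands centred within 4 mm on the compressor's flat bar.
- compressor: Blue steel valve spring compressor, second from the top: flat bar 64 x 26 mm, 14 mm high, with two round upturned prongs at each end (90 mm long over the prongs, prongs 18 mm high). Long side along its x. Origin: centre of its underside. About 160 g. It lies on the gasket, turned from it by at most 9 degrees.
- gasket: Copper-coloured cylinder head gasket, third from the top: stiff plate 80 x 56 mm, 6 mm thick, with a 40 mm hole in the middle. Long side along its x. Origin: centre of its underside. About 60 g. It lies on the flat top of the red cover, turned from it by at most 9 degrees, within 4 mm of its centre.
- filter_cover: Red plastic air filter cover, bottom of the pile, lying on the bench: block 92 x 64 mm (93 mm over the small end ribs), 24 mm high, flat top. Long side along its x. Origin: centre of its underside. About 90 g.
- steel_dish: Round bare steel parts dish, fixed: 104 mm across the rim, 12 mm high, floor 4 mm above the bench, floor about 86 mm across. Origin: centre of its underside, on the bench. Place of the drain plug.
- green_mat: Green rubber mat, fixed: 124 x 74 mm, 4 mm thick, flat. Long side along its x. Origin: centre of its underside, on the bench. Place of the compressor.
- cork_sheet: Brown cork sheet with a dark brown edge band, fixed: 120 x 94 mm, 5 mm thick, flat. Long side along its x. Origin: centre of its underside, on the bench. Place of the gasket.
- wash_tray: White shallow plastic tray, fixed: 124 x 96 mm outside, 10 mm high, walls and floor 4 mm thick (floor 116 x 88 mm inside, its top 4 mm above the bench). Long side along its x. Origin: centre of its underside, on the bench. Place of the cover.
- plug_boot: Black rubber spark plug boot, loose bystander lying on the bench: elbow about 56 x 38 mm, 26 mm high. Origin: near the middle of its underside.
- spring_clip: Bright steel spring clip, loose bystander lying on the bench: bent strip about 72 x 14 mm, 19 mm high. Origin: middle of its underside.
Mind the look-alikes: they are no part of the job. There is more than one size of the compressor; the one meant has the size given above. There is more than one size of the cork_sheet; the one meant has the size given above.

How it is judged:
By the outcome, as a careful person would: the job done as asked, in the order asked, and still so for the second after the job is handed in, with the robot touching nothing.
It also fails if it takes over 120 s, if anything falls off the work surface, if the arm or the gripper's body presses on something with over 40 N, if the wrist force passes 120 N, or if a joint passes its speed limit or range.

## Working session

There is one attempt and no reset: what is moved stays moved. The work goes in short steps, Python scripts to look and compute and a tool call to move; the robot and the scene stay as the last step left them, time stands still between calls to the robot, and variables do not carry over. Pictures are saved under pics/ and viewed, about 12 in all and at most 16, crops included, and the job is handed in when it is done.

Besides the shell and the picture viewer there is one more tool, called after "Request:" as a command line: name --argument value ..., lists and objects as JSON in quotes. send_rows: Moves the arm, as the interface text tells. Its arguments: {"type":"object","properties":{"moves":{"type":"array","items":{"type":"array"}}},"required":["moves"]}

```bash
ls; mkdir -p pics; python3 - <<'E'
from workcell import readout,camera,get_calibration,bot
import cv2
print(readout.get_obs()); print([a for a in dir(bot) if a[0]!='_'])
for n in("top","side"):
    c=get_calibration(n);print(n,c)
    cv2.imwrite(f"pics/{n}0.png",cv2.resize(camera(n)[:,:,::-1],(800,600),interpolation=cv2.INTER_CUBIC))
E
```

```text
pics
{'clock': 0.0, 'joint_pos': array([-1.31699029e+00,  2.41416540e-01,  3.70440789e-03,  1.33519308e+00,
       -7.39605219e-06,  1.57079696e+00]), 'joint_vel': array([ 5.88593660e-05, -1.12686164e-03,  5.99488627e-04,  9.07587881e-04,
        2.81483284e-04, -9.25568648e-04]), 'tau': array([-5.34280516e-04, -3.72317004e+01,  2.52410710e+01,  1.68775331e-02,
       -8.50356832e-05, -1.10950204e-06]), 'eef_pos': array([ 0.12542119, -0.48351162,  0.30300345]), 'tool_rot': array([ 9.91958101e-01,  1.26562295e-01, -1.37121348e-04, -1.04549260e-03]), 'ft_force': array([-0.50287575, -0.41783464,  0.10235959]), 'ft_torque': array([ 0.01563101, -0.03399658,  0.0188646 ]), 'grip_width': 0.0854093283443555}
['Unreachable', 'tips_ahead']
top {'fx': 397.767659159062, 'fy': 397.767659159062, 'cx': 281.6374816057585, 'cy': 213.14307782860536, 'R': array([[-0.01291697, -0.99982127, -0.01380485],
       [-0.98001723,  0.01539932, -0.19831565],
       [ 0.19849279,  0.01096735, -0.98004098]]), 't': array([0.033485  , 0.55369508, 0.83084704])}
side {'fx': 519.5531455627839, 'fy': 519.5531455627839, 'cx': 277.9987924202023, 'cy': 211.5254060324346, 'R': array([[-0.93795388, -0.34666769, -0.00800241],
       [-0.18630755,  0.52327428, -0.83154887],
       [ 0.29245858, -0.77846357, -0.55539395]]), 't': array([0.53698708, 0.14134616, 0.95226745])}
```

View pics/top0.png

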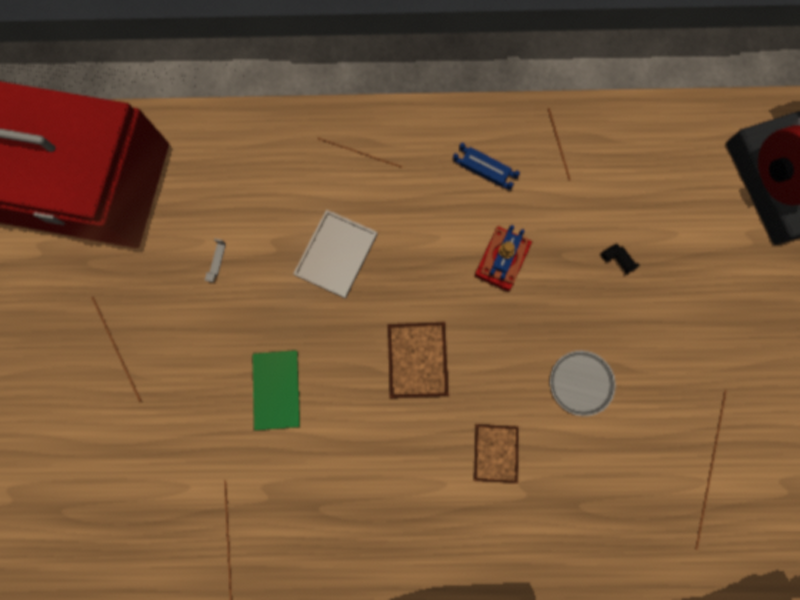

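View pics/side0.png

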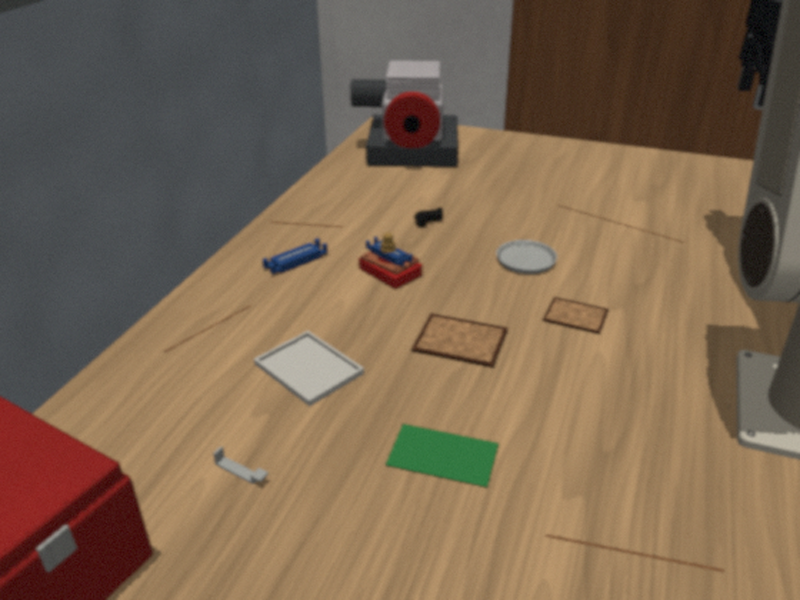

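The top view shows the pile at about (503,257), the dish at (582,383), the mat at (276,390), the large cork at (418,360) and the tray at (336,254). The longer compressor at (486,166) is the look-alike, and so is the small cork at (496,453). Next I'll take enlarged crops.

```bash
cat > h.py <<'E'
import numpy as np, cv2
from scipy.spatial.transform import Rotation as Ro
from workcell import readout,camera,get_calibration
def w(n,u,v,z):
    c=get_calibration(n);R=c["R"];d=R.T@np.array([(u-c["cx"])/c["fx"],(v-c["cy"])/c["fy"],1]);o=-R.T@c["t"]
    return o+d*(z-o[2])/d[2]
def px(n,X):
    c=get_calibration(n);p=c["R"]@np.array(X)+c["t"];return p[:2]/p[2]*c["fx"]+[c["cx"],c["cy"]]
def crop(n,u,v,k,W=400,H=600,im=None):
    "crop centred about u,v with scale k; prints the origin: orig px = o + p/k"
    im=camera(n) if im is None else im
    a,b=W//k,H//k;x0,y0=int(u-a/2),int(v-b/2)
    x0=max(0,min(x0,560-a));y0=max(0,min(y0,420-b))
    print(n,"origin",x0,y0,"k",k)
    c=cv2.resize(np.ascontiguousarray(im[y0:y0+b,x0:x0+a,::-1]),(a*k,b*k),interpolation=cv2.INTER_CUBIC)
    for i in range(0,a*k,10*k): cv2.putText(c,str(x0+i//k),(i,10),0,.35,(255,255,255));cv2.line(c,(i,12),(i,18),(255,255,255))
    for i in range(0,b*k,10*k): cv2.putText(c,str(y0+i//k),(0,i+4),0,.35,(255,255,255));cv2.line(c,(24,i),(30,i),(255,255,255))
    return c
def segm(im,mask,z,n="top"):
    cs=cv2.findContours(mask.astype(np.uint8),0,1)[0]
    out=[]
    for c in sorted(cs,key=cv2.contourArea)[::-1][:4]:
        P=np.array([w(n,u,v,z)[:2] for u,v in c[:,0,:]])
        r=cv2.minAreaRect((P*1000).astype(np.float32));out.append(r)
    return out
E
python3 - <<'E'
from h import *
t=camera("top");s=camera("side")
cv2.imwrite("pics/p1.png",np.hstack([crop("top",352,180,10,im=t),crop("side",273,183,10,im=s)]))
h=cv2.cvtColor(t,cv2.COLOR_RGB2HSV).astype(int)
H,S,V=h[...,0],h[...,1],h[...,2]
def sub(m,x0,y0,x1,y1):
    k=np.zeros_like(m);k[y0:y1,x0:x1]=m[y0:y1,x0:x1];return k
print("green",segm(t,(H>45)&(H<80)&(S>100),.004)[:1])
print("tray",segm(t,sub(S<50,195,140,275,215),.010)[:1])
print("dish",segm(t,sub(S<60,375,235,440,300),.012)[:1])
print("cork",segm(t,sub(V<100,265,220,320,285),.005)[:1])
print("bigcomp",segm(t,sub((H>95)&(H<130)&(S>100),310,90,370,140),.014)[:1])
print("pilecomp",segm(t,sub((H>95)&(H<130)&(S>100),325,150,380,210),.044)[:1])
E
```

```text
top origin 332 150 k 10
side origin 253 153 k 10
green [((428.5824279785156, 232.54049682617188), (121.23561096191406, 71.43659210205078), 3.2668585777282715)]
tray [((652.5126342773438, 136.18716430664062), (89.79959869384766, 120.3967056274414), 64.10231018066406)]
dish [((433.2254333496094, -256.951416015625), (100.15677642822266, 96.85785675048828), 89.16663360595703)]
cork [((473.1683044433594, 3.350879669189453), (122.213623046875, 95.19688415527344), 1.0588750839233398)]
bigcomp [((803.2762451171875, -118.66364288330078), (109.0344009399414, 34.651756286621094), 59.47867202758789)]
pilecomp [((617.5254516601562, -132.02175903320312), (22.647090911865234, 33.98643493652344), 64.89092254638672)]
```

View pics/p1.png

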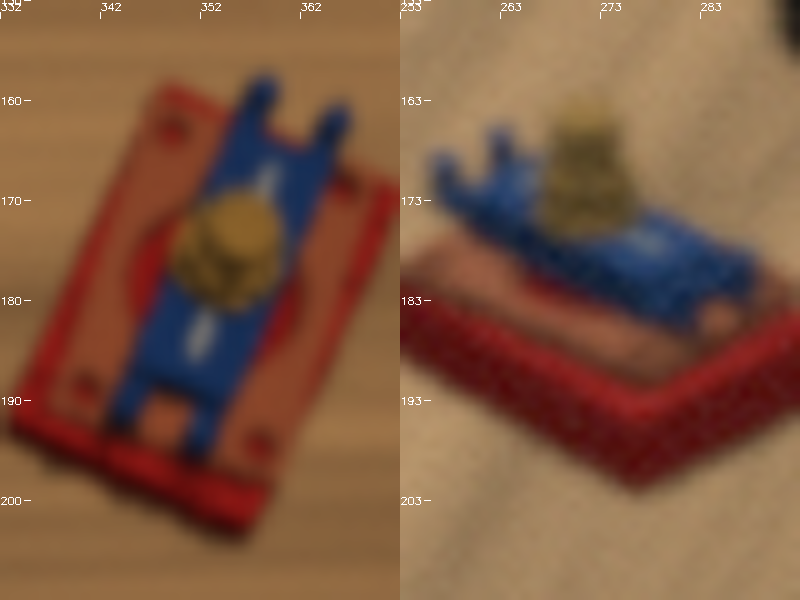

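The top crop shows the plug's shank top at (356,172). The compressor prong tips are at (358.3,158), (366,161.5), (344,192.5) and (351.5,195). In the side crop the shank top is at (271.2,164).

```bash
python3 - <<'E'
from h import *
f=lambda z,*p:np.round(np.array([w("top",u,v,z)[:2] for u,v in p])*1000,1)
def rep(s,P): # FL,FR,NL,NR
    a=P[0]+P[1]-P[2]-P[3]; print(s,P.mean(0),"len",np.linalg.norm(a)/2,"wid",np.linalg.norm(P[0]-P[1]),"yaw",np.degrees(np.arctan2(a[1],a[0])))
rep("comp",f(.047,(358.3,158),(366,161.3),(344,193),(351.3,195.5)))
rep("cover",f(.024,(348.8,158),(371.5,168),(333,192),(357.5,202.2)))
rep("gasket",f(.030,(350.,161),(369.5,169),(336,191),(356.5,199.5)))
print("plug top",f(.072,(356,172)), "foot",f(.045,(354.5,176.2)))
print("plug side",w("side",271.2,164,.070)*1000,"foot",w("side",271.3,175,.046)*1000)
# yaws of places from rect long sides
o=readout.get_obs();R=Ro.from_quat(o["tool_rot"]).as_matrix();print(R.round(3),o["eef_pos"])
E
```

```text
comp [ 638.05  -143.175] len 89.65870007980266 wid 19.18801709400947 yaw -24.478331715123296
cover [ 637.4   -141.725] len 91.00885945884606 wid 58.27332151164886 yaw -25.269815552443966
gasket [ 635.45 -141.35] len 80.46278642950418 wid 49.044061821998376 yaw -25.70520131072322
plug top [[ 641.7 -141.5]] foot [[ 640.1 -142.5]]
plug side [ 641.42598298 -142.33758282   70.        ] foot [ 638.13051647 -133.34063802   46.        ]
[[ 0.968  0.251 -0.   ]
 [ 0.251 -0.968  0.001]
 [ 0.    -0.001 -1.   ]] [ 0.12548127 -0.48367331  0.30335434]
```

```bash
cat >> h.py <<'E'
def plan(*wps):
    "wps: (x,y,z of tips in mm, yaw deg), tool shift/turn from now for each"
    from workcell import bot
    o=readout.get_obs();R0=Ro.from_quat(o["tool_rot"]).as_matrix()
    for x,y,z,a in wps:
        c,s=np.cos(np.radians(a)),np.sin(np.radians(a));R=np.array([[c,s,0],[s,-c,0],[0,0,-1]])
        p=np.array([x,y,z+bot.tips_ahead*1000])
        print(np.round(R0.T@(p-o["eef_pos"]*1000),1),np.round(Ro.from_matrix(R0.T@R).as_rotvec(),3))
def st():
    o=readout.get_obs();R=Ro.from_quat(o["tool_rot"]).as_matrix()
    print("t",o["clock"],"tips",np.round((o["eef_pos"]+R[:,2]*.073)*1000,1),"yaw",np.degrees(np.arctan2(R[1,0],R[0,0])).round(1),"F",o["ft_force"].round(1),"g",round(o["grip_width"]*1000,1),"j",o["joint_pos"].round(2))
E
python3 -c "
from h import *
from workcell import bot
print(bot.tips_ahead)"
```

```text
0.0726
```

Request:
send_rows --moves '[[[0,0,0],[0,0,0.1],60]]'

```text
clock: 0.28
eef_pos: [0.1254, -0.4836, 0.3031]
tool_rot: [0.997, 0.076, -0.0, -0.001]
ft_force: [0.4, 0.4, 0.9]
grip_width: 0.0753
```

```bash
python3 -c "
from h import *
st();plan((640.5,-142,200,155.5),(640.5,-142,200,-24.5),(641,-142,120,-24.5))"
```

```text
t 0.2833 tips [ 125.4 -483.4  230.1] yaw 8.7 F [0.4 0.4 0.9] g 75.3 j [-1.32  0.24  0.    1.34 -0.    1.67]
[ 560.9 -259.5   30.8] [-1.000e-03 -2.000e-03 -2.562e+00]
[ 560.9 -259.5   30.8] [-0.002  0.001  0.58 ]
[ 561.4 -259.2  110.8] [-0.002  0.001  0.58 ]
```

Request:
send_rows --moves '[[[35,-16,0],[0,0,-0.12],50],[[70,-32,0],[0,0,-0.24],50],[[105,-48,0],[0,0,-0.36],50],[[140,-65,0],[0,0,-0.48],50],[[175,-81,0],[0,0,-0.6],50],[[210,-97,0],[0,0,-0.72],50],[[245,-113,0],[0,0,-0.84],50],[[280,-130,0],[0,0,-0.96],50],[[315,-146,0],[0,0,-1.08],50],[[350,-162,0],[0,0,-1.2],50],[[385,-178,0],[0,0,-1.32],50],[[420,-194,0],[0,0,-1.44],50]]'

```text
clock: 1.28
eef_pos: [0.5125, -0.2267, 0.3032]
tool_rot: [0.697, 0.717, 0.0, -0.001]
ft_force: [-0.2, -1.3, 0.7]
grip_width: 0.05
```

```bash
python3 -c "
from h import *
st();plan((640.5,-142,200,155.5),(641,-142,100,155.5))"
```

```text
t 1.2833 tips [ 512.4 -226.6  230.2] yaw 91.6 F [-0.2 -1.3  0.7] g 50.0 j [-0.42  0.36  0.17  1.38  0.    1.13]
[ 81.1 130.3  30.6] [ 0.    -0.002 -1.116]
[ 80.9 130.9 130.6] [ 0.    -0.002 -1.116]
```

Request:
send_rows --moves '[[[16,26,6],[0,0,-0.12],50],[[32,52,12],[0,0,-0.24],50],[[49,78,18],[0,0,-0.36],50],[[65,104,24],[0,0,-0.48],50],[[81,130,30],[0,0,-0.6],45],[[81,130,30],[0,0,-0.72],40],[[81,130,50],[0,0,-0.84],35],[[81,130,70],[0,0,-0.96],35],[[81,130,90],[0,0,-1.08],35],[[81,130,110],[0,0,-1.116],35],[[81,131,130],[0,-0.002,-1.116],35],[[81,131,130],[0,-0.002,-1.116],35]]'

```text
clock: 2.28
eef_pos: [0.6384, -0.1412, 0.1677]
tool_rot: [0.212, 0.977, 0.0, -0.005]
ft_force: [-1.5, -0.0, -0.8]
grip_width: 0.0347
```

```bash
python3 - <<'E'
from h import *
st()
t=camera("top");s=camera("side")
cv2.imwrite("pics/p2.png",np.hstack([crop("top",352,180,10,im=t),crop("side",273,173,10,im=s)]))
print(px("top",(.6405,-.142,.1)),px("side",(.6405,-.142,.1)),px("side",(.6405,-.142,.072)))
plan((641,-142,85,155.5),(641,-142,59,155.5))
E
```

```text
t 2.2833 tips [ 637.8 -141.    94.7] yaw 155.5 F [-1.5 -0.  -0.8] g 34.7 j [-0.22  0.63  0.25  1.2   0.    0.21]
top origin 332 150 k 10
side origin 253 143 k 10
[358.46721091 168.64816566] [271.32456652 152.61799554] [271.50653385 163.3713062 ]
[-0.6 -0.1 14.7] [-0.    -0.003  0.   ]
[-0.7 -0.1 40.7] [-0.    -0.003  0.   ]
```

View pics/p2.png

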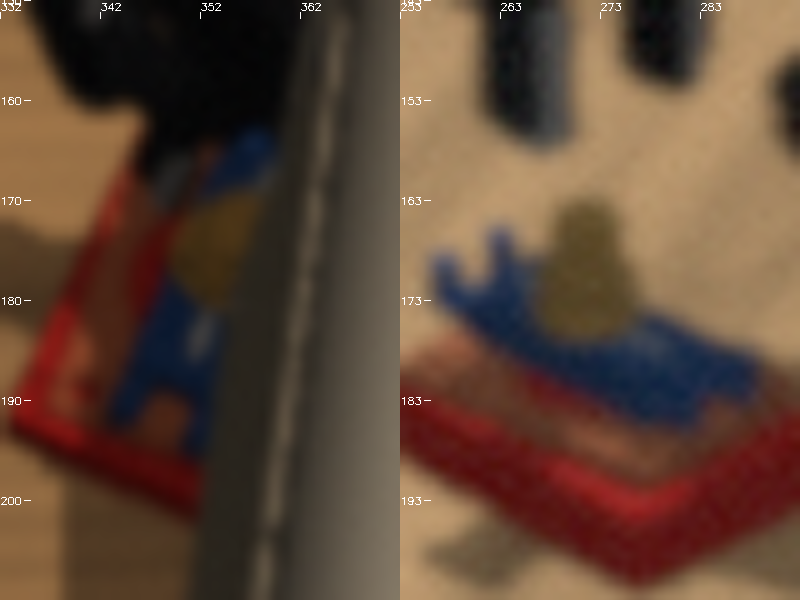

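The fingers straddle the plug in the side view, at columns 262–270 and 275–283, with the shank at 271. I'll descend and grip the shank.

Request:
send_rows --moves '[[[-1,0,10],[0,-0.003,0],35],[[-1,0,20],[0,-0.003,0],35],[[-1,0,30],[0,-0.003,0],35],[[-1,0,40],[0,-0.003,0],35],[[-1,0,40],[0,-0.003,0],35],[[-1,0,40],[0,-0.003,0],25],[[-1,0,40],[0,-0.003,0],20],[[-1,0,40],[0,-0.003,0],10],[[-1,0,40],[0,-0.003,0],5],[[-1,0,40],[0,-0.003,0],5],[[-1,0,40],[0,-0.003,0],5],[[-1,0,40],[0,-0.003,0],5]]'

```text
clock: 3.38
eef_pos: [0.6416, -0.1422, 0.1329]
tool_rot: [0.212, 0.977, -0.0, 0.001]
ft_force: [0.1, -0.3, 1.8]
grip_width: 0.0125
```

```bash
python3 - <<'E'
from h import *
st()
plan((641,-142,160,155.5),(433,-257,120,155.5))
E
```

```text
t 3.3833 tips [ 641.7 -142.2   59.9] yaw 155.5 F [ 0.1 -0.3  1.8] g 12.5 j [-0.22  0.66  0.2   1.11 -0.    0.21]
[  0.5  -0.1 -99.7] [0.    0.001 0.   ]
[ 142.2 -191.   -59.9] [0.    0.001 0.   ]
```

Request:
send_rows --moves '[[[0,0,0],[0,0,0],5],[[0,0,0],[0,0,0],5],[[0,0,-5],[0,0,0],5],[[0,0,-12],[0,0,0],5],[[0,0,-20],[0,0,0],5],[[0,0,-30],[0,0,0],5],[[0,0,-40],[0,0,0],5],[[0,0,-40],[0,0,0],5]]'

```text
clock: 4.05
eef_pos: [0.6431, -0.1425, 0.1766]
tool_rot: [0.212, 0.977, -0.0, 0.004]
ft_force: [0.3, -1.8, -0.1]
grip_width: 0.013
```

```bash
python3 - <<'E'
from h import *
st()
t=camera("top");s=camera("side")
cv2.imwrite("pics/p3.png",np.hstack([crop("top",352,180,10,im=t),crop("side",273,170,10,im=s)]))
plan((641,-142,160,155.5),(433,-257,120,155.5))
E
```

```text
t 4.05 tips [ 643.7 -142.6  103.6] yaw 155.5 F [ 0.3 -1.8 -0.1] g 13.0 j [-0.22  0.62  0.26  1.2  -0.    0.21]
top origin 332 150 k 10
side origin 253 140 k 10
[  0.9  -0.2 -58.4] [0.    0.004 0.   ]
[ 142.7 -191.1  -19.1] [0.    0.004 0.   ]
```

View pics/p3.png

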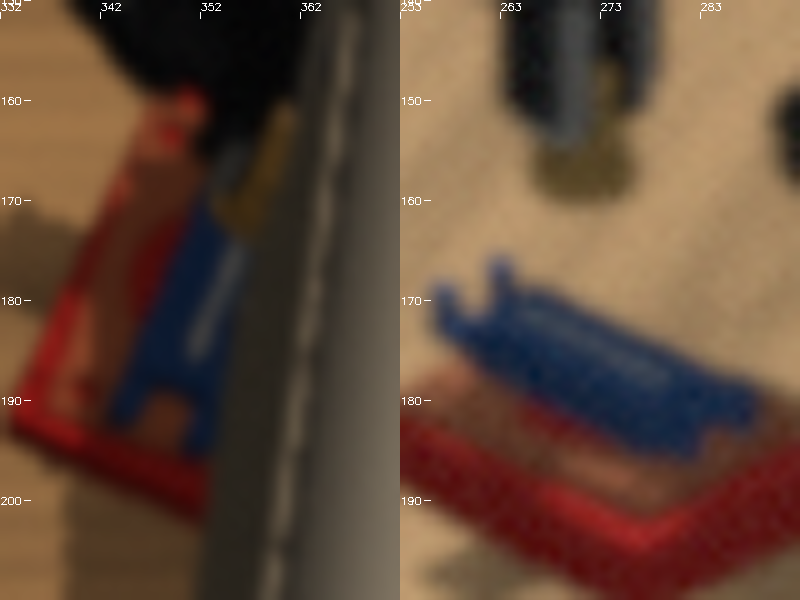

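The plug is held upright in the gripper, and the compressor below hasn't moved. I'll carry it to the dish.

Request:
send_rows --moves '[[[8,-11,0],[0,0.003,0],5],[[22,-30,0],[0,0.003,0],5],[[38,-51,0],[0,0.003,0],5],[[54,-72,0],[0,0.003,0],5],[[70,-93,0],[0,0.003,0],5],[[86,-115,0],[0,0.003,0],5],[[102,-136,10],[0,0.003,0],5],[[118,-158,20],[0,0.003,0],5],[[130,-175,30],[0,0.003,0],5],[[138,-186,35],[0,0.003,0],5],[[142.7,-191,40],[0,0.003,0],5],[[142.7,-191,40],[0,0.003,0],5]]'

```text
clock: 5.15
eef_pos: [0.4313, -0.257, 0.1323]
tool_rot: [0.213, 0.977, 0.001, -0.001]
ft_force: [0.0, 0.7, -0.8]
grip_width: 0.013
```

```bash
python3 - <<'E'
from h import *
st()
t=camera("top");s=camera("side")
cv2.imwrite("pics/p4.png",np.hstack([crop("top",407,268,8,im=t),crop("side",368,175,8,im=s)]))
plan((433,-257,30,155.5),(433,-257,20,155.5))
E
```

```text
t 5.15 tips [ 431.1 -256.8   59.3] yaw 155.4 F [ 0.   0.7 -0.8] g 13.0 j [-0.54  0.39 -0.27  0.92  0.   -0.11]
top origin 382 230 k 8
side origin 343 137 k 8
[ 0.7 -0.4 31. ] [0.001 0.001 0.   ]
[ 0.7 -0.4 41. ] [0.001 0.001 0.   ]
```

View pics/p4.png

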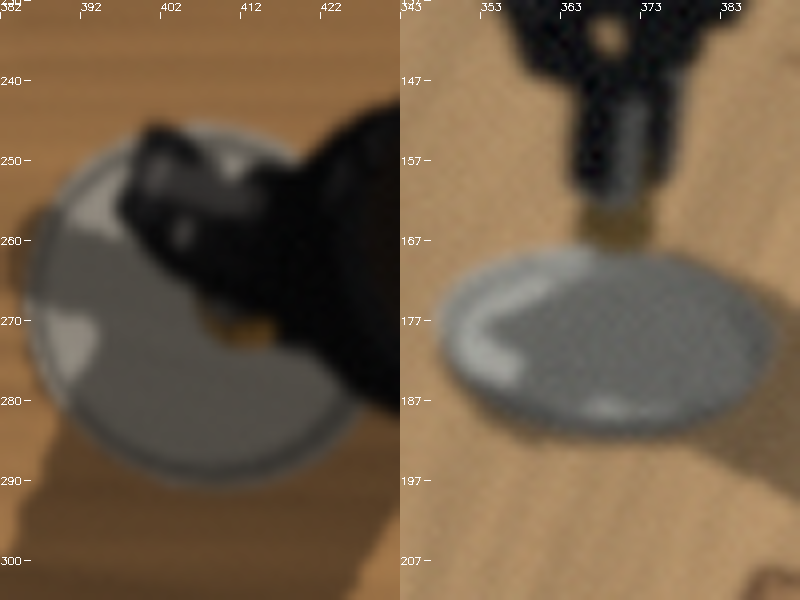

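```bash
python3 - <<'E'
from h import *
print(w("top",407.3,268,.008),w("side",369,180,.008)); print(px("side",(.433,-.257,.008)),px("top",(.433,-.257,.008)))
E
```

```text
[ 0.43182527 -0.25843663  0.008     ] [ 0.42854946 -0.25201463  0.008     ]
[367.63281461 178.72675362] [406.62828992 267.48927203]
```

Request:
send_rows --moves '[[[0.7,0,7],[0,0,0],5],[[0.7,0,14],[0,0,0],5],[[0.7,0,21],[0,0,0],5],[[0.7,0,28],[0,0,0],5],[[0.7,0,32],[0,0,0],5],[[0.7,0,34],[0,0,0],5],[[0.7,0,36],[0,0,0],5],[[0.7,0,36],[0,0,0],5]]'

```text
clock: 5.92
eef_pos: [0.433, -0.2565, 0.0971]
tool_rot: [0.212, 0.977, 0.0, 0.0]
ft_force: [0.7, -0.3, -0.8]
grip_width: 0.0129
```

```bash
python3 - <<'E'
from h import *
st();plan((433,-257,20,155.5))
E
```

```text
t 5.9167 tips [ 433.1 -256.5   24.1] yaw 155.5 F [ 0.7 -0.3 -0.8] g 12.9 j [-0.54  0.44 -0.3   0.83  0.   -0.11]
[-0.2 -0.5  4.5] [0.001 0.001 0.   ]
```

Request:
send_rows --moves '[[[1,-0.5,1],[0,0,0],5],[[1,-0.5,2],[0,0,0],5],[[1,-0.5,3],[0,0,0],5],[[1,-0.5,3.5],[0,0,0],5],[[1,-0.5,4],[0,0,0],5],[[1,-0.5,4],[0,0,0],5]]'

```text
clock: 6.42
eef_pos: [0.4319, -0.2566, 0.0931]
tool_rot: [0.212, 0.977, 0.0, 0.0]
ft_force: [-0.5, -0.2, -0.2]
grip_width: 0.013
```

Request:
send_rows --moves '[[[0,0,0.5],[0,0,0],5],[[0,0,1],[0,0,0],5],[[0,0,1],[0,0,0],5]]'

```text
clock: 6.67
eef_pos: [0.432, -0.2566, 0.0928]
tool_rot: [0.212, 0.977, 0.0, 0.001]
ft_force: [-1.3, 0.2, 4.4]
grip_width: 0.0133
```

Contact shows as 4.4 N, so I'll release.

Request:
send_rows --moves '[[[0,0,0.5],[0,0,0],20],[[0,0,0.5],[0,0,0],40],[[0,0,0.5],[0,0,0],50],[[0,0,0.5],[0,0,0],50],[[0,0,-10],[0,0,0],50],[[0,0,-30],[0,0,0],50],[[0,0,-60],[0,0,0],50],[[0,0,-90],[0,0,0],50],[[0,0,-120],[0,0,0],50]]'

```text
clock: 7.42
eef_pos: [0.4315, -0.2565, 0.2137]
tool_rot: [0.212, 0.977, 0.0, 0.0]
ft_force: [0.4, -0.3, -0.4]
grip_width: 0.0499
```

```bash
python3 - <<'E'
from h import *
st();plan((638.5,-142.5,120,155.5),(638.5,-142.5,70,155.5))
E
```

```text
t 7.4167 tips [ 431.5 -256.4  140.7] yaw 155.5 F [ 0.4 -0.3 -0.4] g 49.9 j [-0.54  0.3  -0.15  1.11  0.   -0.11]
[-141.2  189.5   21.3] [0.001 0.    0.   ]
[-141.2  189.4   71.3] [0.001 0.    0.   ]
```

```bash
python3 - <<'E'
from h import *
t=camera("top");s=camera("side")
cv2.imwrite("pics/p5.png",np.hstack([crop("top",352,180,10,im=t),crop("side",368,175,8,im=s)]))
E
```

```text
top origin 332 150 k 10
side origin 343 137 k 8
```

View pics/p5.png

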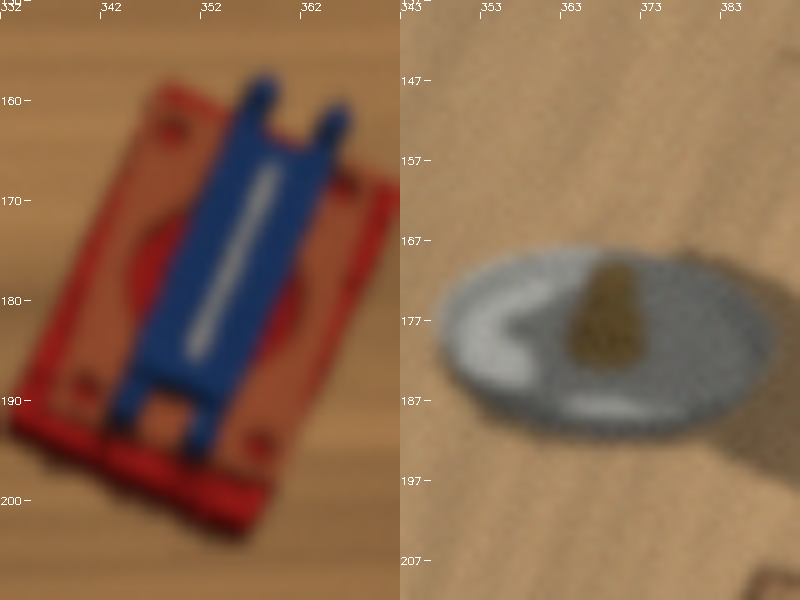

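The plug stands upright near the middle of the dish (side view: foot at (369,180), dish centre at about (369,179)). The compressor's white stripe runs from (359.5,166) to (351.3,186).

```bash
python3 - <<'E'
from h import *
a=w("top",359.5,166,.044);b=w("top",351.3,186,.044);d=a-b
print((a+b)/2,np.degrees(np.arctan2(d[1],d[0])))
P=[w("top",*p,.030) for p in ((349,163),(367,168.7),(340.8,188.3),(358,194.5))]
P=np.array(P);a=P[0]+P[1]-P[2]-P[3];print("gasket holes",P.mean(0),np.degrees(np.arctan2(a[1],a[0])),P.round(3))
E
```

```text
[ 0.64095048 -0.14484945  0.044     ] -24.042117571893666
gasket holes [ 0.63893241 -0.14312211  0.03      ] -20.522602264601023 [[ 0.677 -0.134  0.03 ]
 [ 0.662 -0.175  0.03 ]
 [ 0.616 -0.112  0.03 ]
 [ 0.6   -0.151  0.03 ]]
```

Request:
send_rows --moves '[[[-16,21,2],[0,0,0],50],[[-40,53,6],[0,0,0],50],[[-64,85,10],[0,0,0],50],[[-88,118,14],[0,0,0],50],[[-112,150,18],[0,0,0],50],[[-132,177,21],[0,0,0],50],[[-141,189,31],[0,0,0],50],[[-141,189.5,51],[0,0,0],50],[[-141,189.5,66],[0,0,0],50],[[-141,189.5,71],[0,0,0],50],[[-141,189.5,71],[0,0,0],50]]'

```text
clock: 8.43
eef_pos: [0.6405, -0.1442, 0.1456]
tool_rot: [0.212, 0.977, -0.001, 0.003]
ft_force: [-0.5, 0.0, 0.8]
grip_width: 0.0501
```

```bash
python3 - <<'E'
from h import *
st();plan((638.2,-142.3,34,155.5))
E
```

```text
t 8.4333 tips [ 640.9 -144.4   72.6] yaw 155.5 F [-0.5  0.   0.8] g 50.1 j [-0.22  0.64  0.21  1.13 -0.    0.21]
[ 3.1  0.8 39. ] [-0.001  0.006  0.   ]
```

Request:
send_rows --moves '[[[2,0.3,10],[0,0.004,0],50],[[2,0.3,20],[0,0.004,0],50],[[2,0.3,30],[0,0.004,0],50],[[2,0.3,36],[0,0.004,0],50],[[2,0.3,39],[0,0.004,0],50],[[2,0.3,39],[0,0.004,0],40],[[2,0.3,39],[0,0.004,0],33],[[2,0.3,39],[0,0.004,0],28],[[2,0.3,39],[0,0.004,0],24],[[2,0.3,39],[0,0.004,0],15],[[2,0.3,39],[0,0.004,0],15],[[2,0.3,39],[0,0.004,0],15]]'

```text
clock: 9.43
eef_pos: [0.6396, -0.1433, 0.1075]
tool_rot: [0.212, 0.977, -0.001, 0.002]
ft_force: [0.0, 0.5, 3.1]
grip_width: 0.024
```

```bash
python3 - <<'E'
from h import *
st();plan((638.2,-142.3,34,155.5))
E
```

```text
t 9.4333 tips [ 639.8 -143.5   34.5] yaw 155.5 F [0.  0.5 3.1] g 24.0 j [-0.22  0.68  0.16  1.05 -0.    0.21]
[1.7 0.3 0.9] [-0.001  0.004  0.   ]
```

Request:
send_rows --moves '[[[0,0,0],[0,0,0],15],[[0,0,-2],[0,0,0],15],[[0,0,-5],[0,0,0],15],[[0,0,-10],[0,0,0],15],[[0,0,-20],[0,0,0],15],[[0,0,-35],[0,0,0],15],[[0,0,-50],[0,0,0],15],[[0,0,-60],[0,0,0],15],[[0,0,-60],[0,0,0],15]]'

```text
clock: 10.18
eef_pos: [0.6411, -0.1435, 0.1713]
tool_rot: [0.212, 0.977, -0.001, 0.005]
ft_force: [-0.3, -0.2, -0.7]
grip_width: 0.0239
```

```bash
python3 - <<'E'
from h import *
st()
t=camera("top");s=camera("side")
cv2.imwrite("pics/p6.png",np.hstack([crop("top",192,275,8,im=t),crop("side",273,170,10,im=s)]))
plan((428.5,232.5,93,183.3),(428.5,232.5,60,183.3))
E
```

```text
t 10.1833 tips [ 641.8 -143.8   98.3] yaw 155.5 F [-0.3 -0.2 -0.7] g 23.9 j [-0.22  0.62  0.24  1.18 -0.    0.21]
top origin 167 237 k 8
side origin 253 140 k 10
[347.9 254.5   0.6] [-0.002  0.005 -0.485]
[348.  254.5  33.6] [-0.002  0.005 -0.485]
```

View pics/p6.png

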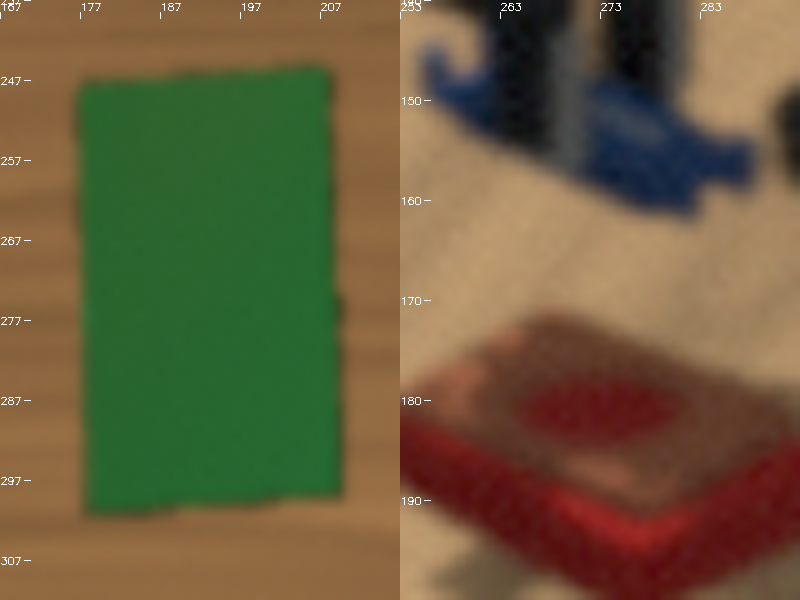

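The compressor hangs level and the gasket is still in place. Mat corners in the top view are (177,247.5), (207.5,245.5), (178,301) and (209.5,299). I'll carry the compressor to the mat.

Request:
send_rows --moves '[[[11,8,0],[0,0.003,-0.02],15],[[30,22,0],[0,0.003,-0.05],15],[[53,39,0],[0,0.004,-0.08],15],[[76,56,0],[0,0.004,-0.12],15],[[99,73,0],[0,0.004,-0.15],15],[[122,90,0],[0,0.004,-0.18],15],[[145,107,0],[0,0.004,-0.21],15],[[168,124,0],[0,0.004,-0.24],15],[[191,140,0],[0,0.004,-0.27],15],[[214,157,0],[0,0.004,-0.3],15],[[237,174,0],[0,0.004,-0.33],15],[[260,191,0],[0,0.004,-0.36],15]]'

```text
clock: 11.28
eef_pos: [0.4806, 0.1392, 0.1657]
tool_rot: [0.033, 0.999, -0.001, -0.001]
ft_force: [-1.0, -0.2, -1.4]
grip_width: 0.0241
```

```bash
python3 - <<'E'
from h import *
P=np.array([w("top",*p,.004) for p in((177,247.5),(207.5,245.5),(178,301),(209.5,299))])
a=P[0]+P[1]-P[2]-P[3];print(P.mean(0),np.degrees(np.arctan2(a[1],a[0])),np.linalg.norm(a)/2)
st();plan((428.5,232.5,93,183.3),(428.5,232.5,50,183.3))
E
```

```text
[0.42766308 0.23172407 0.004     ] 3.4200208576348023 0.12207900020883179
t 11.2833 tips [480.5 139.   92.7] yaw 176.2 F [-1.  -0.2 -1.4] g 24.1 j [ 0.28  0.35 -0.23  1.   -0.    0.35]
[58.1 89.7 -0.1] [-0.002 -0.001 -0.123]
[58.1 89.8 42.9] [-0.002 -0.001 -0.123]
```

Request:
send_rows --moves '[[[15,23,0],[0,0,-0.03],15],[[30,46,5],[0,0,-0.06],15],[[43,66,15],[0,0,-0.09],15],[[53,81,25],[0,0,-0.12],15],[[58,90,35],[0,0,-0.124],15],[[58,90,48],[0,0,-0.124],15],[[58,90,60],[0,0,-0.124],15],[[58,90,66],[0,0,-0.124],15],[[58,90,66],[0,0,-0.124],15],[[58,90,66],[0,0,-0.124],15]]'

```text
clock: 12.12
eef_pos: [0.4284, 0.2321, 0.099]
tool_rot: [-0.029, 1.0, -0.002, -0.001]
ft_force: [0.6, 0.6, -1.4]
grip_width: 0.024
```

```bash
python3 - <<'E'
from h import *
st()
t=camera("top");s=camera("side")
cv2.imwrite("pics/p7.png",np.hstack([crop("top",192,265,8,im=t),crop("side",310,310,5,im=s)]))
plan((428,232,8.5,183.4))
E
```

```text
t 12.1167 tips [428.2 231.9  26. ] yaw -176.7 F [ 0.6  0.6 -1.4] g 24.0 j [ 0.5   0.41 -0.34  0.82 -0.    0.44]
top origin 167 227 k 8
side origin 270 250 k 5
[ 1.2 -0.4 18.9] [-0.002 -0.001 -0.002]
```

View pics/p7.png

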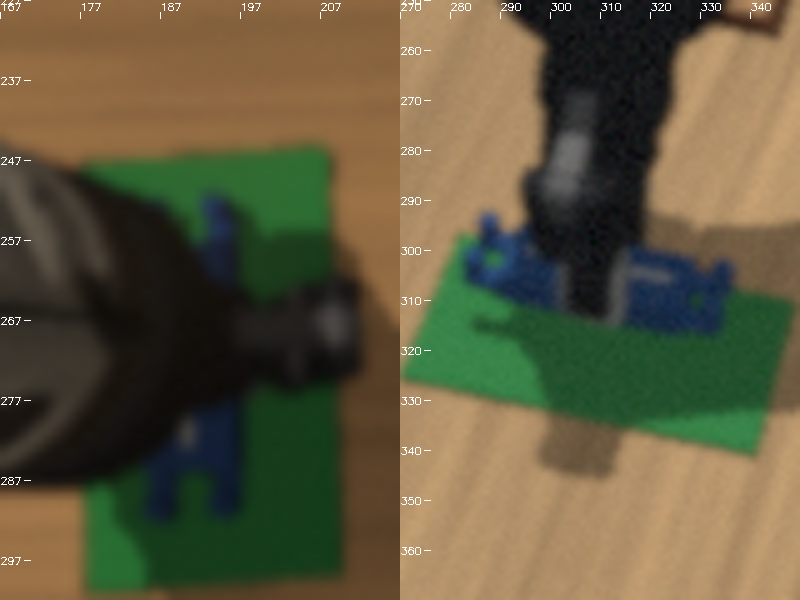

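```bash
python3 - <<'E'
from h import *
for p in((193.5,251.5),(185.7,291),(195,290.7)): print(w("top",*p,.039))
E
```

```text
[0.47313644 0.22385887 0.039     ]
[0.38667843 0.23831001 0.039     ]
[0.38705808 0.21788148 0.039     ]
```

Request:
send_rows --moves '[[[1,0,4],[0,0,0],15],[[1,0,8],[0,0,0],15],[[1,0,12],[0,0,0],15],[[1,0,15],[0,0,0],15],[[1,0,16.5],[0,0,0],15],[[1,0,16.5],[0,0,0],15]]'

```text
clock: 12.72
eef_pos: [0.4278, 0.2323, 0.0829]
tool_rot: [-0.029, 1.0, -0.001, -0.001]
ft_force: [0.3, 1.4, -1.3]
grip_width: 0.0242
```

Request:
send_rows --moves '[[[1,0,0.7],[0,0,0],15],[[1,0,1.3],[0,0,0],15],[[1,0,1.8],[0,0,0],15],[[1,0,1.8],[0,0,0],15]]'

```text
clock: 13.05
eef_pos: [0.4265, 0.2321, 0.0815]
tool_rot: [-0.029, 1.0, -0.001, -0.001]
ft_force: [-1.3, -1.1, 2.6]
grip_width: 0.0242
```

Contact is beginning at 2.6 N. I'll nudge down a little and release.

Request:
send_rows --moves '[[[0,0,0.4],[0,0,0],15],[[0,0,0.4],[0,0,0],26],[[0,0,0.4],[0,0,0],32],[[0,0,0.4],[0,0,0],40],[[0,0,0.4],[0,0,0],40],[[0,0,0.4],[0,0,0],40],[[0,0,-10],[0,0,0],40],[[0,0,-30],[0,0,0],50],[[0,0,-60],[0,0,0],60],[[0,0,-90],[0,0,0],70],[[0,0,-110],[0,0,0],75],[[0,0,-110],[0,0,0],75]]'

```text
clock: 14.05
eef_pos: [0.4292, 0.2338, 0.1962]
tool_rot: [-0.029, 1.0, 0.001, 0.003]
ft_force: [-0.8, 1.0, -0.0]
grip_width: 0.0752
```

```bash
python3 - <<'E'
from h import *
st()
t=camera("top");s=camera("side")
cv2.imwrite("pics/p8.png",np.hstack([crop("top",352,180,10,im=t),crop("side",310,310,5,im=s)]))
plan((638,-142,110,157))
E
```

```text
t 14.05 tips [429.7 234.  123.2] yaw -176.7 F [-0.8  1.  -0. ] g 75.2 j [ 0.5   0.29 -0.22  1.05 -0.    0.44]
top origin 332 150 k 10
side origin 270 250 k 5
[-188.9 -386.2   10.2] [-0.001  0.001  0.459]
```

View pics/p8.png

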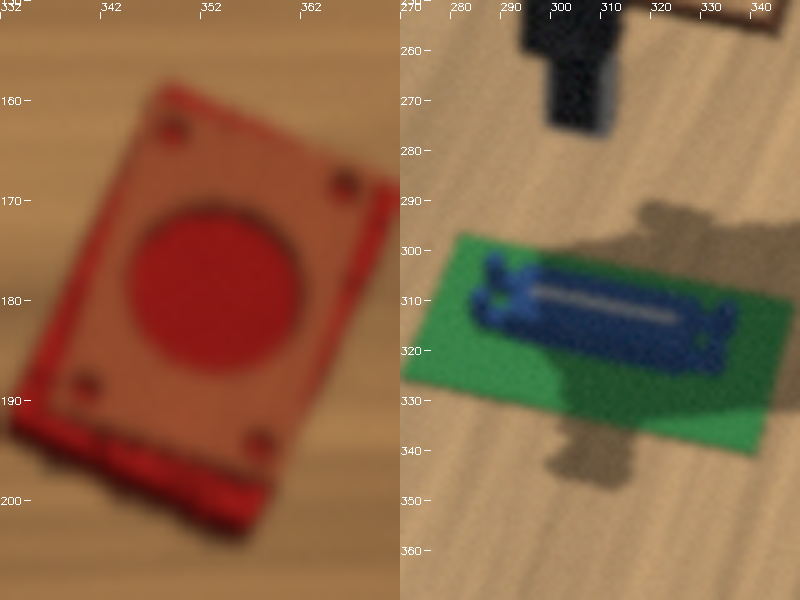

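The compressor lies on the mat, lengthways and about in the middle. The gasket hole centre is at (353.7,178.2), with its bolt holes at (349,163), (366.4,168.5), (340.8,188.7) and (358,194.5).

```bash
python3 - <<'E'
from h import *
c=w("top",353.7,178.2,.030)
P=np.array([w("top",*p,.030) for p in((349,163),(366.4,168.5),(340.8,188.7),(358,194.5))])
g=lambda a:np.degrees(np.arctan2(a[1],a[0]))
a=P[0]+P[1]-P[2]-P[3];b=P[0]+P[2]-P[1]-P[3];print("gasket",c,P.mean(0),"yaw",g(a),g(b)-90,np.linalg.norm(a)/2,np.linalg.norm(b)/2)
t=camera("top");h=cv2.cvtColor(t,cv2.COLOR_RGB2HSV).astype(int);H,S,V=np.moveaxis(h,2,0)
# copper: compare hue/sat in pile region
print("px copper",h[165,352],h[185,345],"red",h[180,354],"cover rim",h[180,337+2])
m=np.zeros(H.shape,bool);m[150:210,325:380]=True
k=m&(H>3)&(H<14)&(S>120)
print(k.sum(),segm(t,k,.030)[:1])
np.save("/tmp/k.npy",k)
for n,r in(("left",0),("right",-1)):
    pts=[]
    for y in range(166,190,2):
        xs=np.where(k[y])[0]
        if len(xs): pts.append((xs[r],y))
    print(n,pts)
E
```

```text
gasket [ 0.63974825 -0.14313537  0.03      ] [ 0.6388211 -0.1427687  0.03     ] yaw -19.757830237209053 -19.93581740688124 0.06605740635603902 0.04205469346905617
px copper [  9 176 145] [  9 177 148] red [  1 219 140] cover rim [  3 207 133]
829 [((634.2181396484375, -138.70126342773438), (67.23133850097656, 99.70745086669922), 63.27522659301758)]
left [(np.int64(343), 166), (np.int64(342), 168), (np.int64(341), 170), (np.int64(340), 172), (np.int64(339), 174), (np.int64(338), 176), (np.int64(338), 178), (np.int64(337), 180), (np.int64(336), 182), (np.int64(335), 184), (np.int64(334), 186), (np.int64(333), 188)]
right [(np.int64(369), 166), (np.int64(372), 168), (np.int64(372), 170), (np.int64(371), 172), (np.int64(371), 174), (np.int64(370), 176), (np.int64(369), 178), (np.int64(368), 180), (np.int64(367), 182), (np.int64(366), 184), (np.int64(365), 186), (np.int64(364), 188)]
```

```bash
python3 - <<'E'
from h import *
plan((639.3,-143,110,160),(639.3,-143,60,160))
E
```

```text
[-191.  -386.9    9.1] [-0.003 -0.002  0.406]
[-191.1 -386.7   59.1] [-0.003 -0.002  0.406]
```

Request:
send_rows --moves '[[[-8,-16,0],[0,0,0.02],70],[[-24,-48,0],[0,0,0.05],68],[[-40,-81,0],[0,0,0.09],66],[[-56,-114,0],[0,0,0.13],64],[[-72,-147,0],[0,0,0.17],64],[[-88,-179,0],[0,0,0.2],64],[[-104,-212,0],[0,0,0.24],64],[[-120,-244,0],[0,0,0.28],64],[[-136,-277,0],[0,0,0.32],64],[[-152,-309,0],[0,0,0.36],64],[[-168,-341,5],[0,0,0.4],64],[[-182,-370,9],[0,0,0.406],64]]'

```text
clock: 15.2
eef_pos: [0.6293, -0.1287, 0.1802]
tool_rot: [0.175, 0.985, -0.002, -0.002]
ft_force: [1.4, 0.5, 0.8]
grip_width: 0.0642
```

```bash
python3 - <<'E'
from h import *
st();plan((639.3,-143,60,160),(639.3,-143,40,160))
E
```

```text
t 15.2 tips [ 629.  -128.8  107.2] yaw 159.9 F [1.4 0.5 0.8] g 64.2 j [-0.2   0.6   0.22  1.2  -0.    0.15]
[-14.5  -9.9  47.6] [-0.004 -0.004 -0.002]
[-14.5  -9.8  67.6] [-0.004 -0.004 -0.002]
```

Request:
send_rows --moves '[[[-14.5,-10,10],[-0.004,-0.004,0],64],[[-14.5,-10,25],[-0.004,-0.004,0],64],[[-14.5,-10,40],[-0.004,-0.004,0],64],[[-14.5,-10,55],[-0.004,-0.004,0],64],[[-14.5,-10,67],[-0.004,-0.004,0],64],[[-14.5,-10,67],[-0.004,-0.004,0],64],[[-14.5,-10,67],[-0.004,-0.004,0],64]]'

```text
clock: 15.78
eef_pos: [0.638, -0.1428, 0.1111]
tool_rot: [0.174, 0.985, 0.0, -0.002]
ft_force: [0.3, -0.3, 0.3]
grip_width: 0.0637
```

```bash
python3 - <<'E'
from h import *
st();plan((639.3,-143,35,160))
s=camera("side");cv2.imwrite("pics/p9.png",crop("side",273,175,10,W=600,im=s))
E
```

```text
t 15.7833 tips [ 637.7 -142.7   38.1] yaw 159.9 F [ 0.3 -0.3  0.3] g 63.7 j [-0.22  0.68  0.17  1.07  0.    0.13]
[-1.3  0.3  3.5] [-0.    -0.004 -0.002]
side origin 243 145 k 10
```

View pics/p9.png

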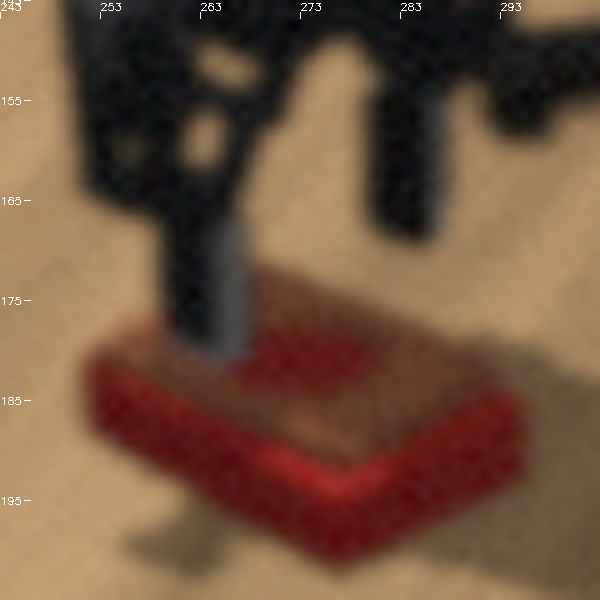

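```bash
python3 - <<'E'
from h import *
for z in(.03,.035,.04,.045): print(z,px("side",(.6495,-.111,z)),px("side",(.6275,-.174,z)))
E
```

```text
0.03 [263.43465223 184.65086984] [281.51933572 173.6088072 ]
0.035 [263.3840129  182.80269132] [281.51053883 171.79904202]
0.04 [263.33314045 180.94600438] [281.50170282 169.98122948]
0.045 [263.28203326 179.08075012] [281.49282743 168.15531579]
```

Request:
send_rows --moves '[[[-1.3,0.3,5],[0,-0.003,0],64],[[-1.3,0.3,10],[0,-0.003,0],64],[[-1.3,0.3,13],[0,-0.003,0],64],[[-1.3,0.3,15],[0,-0.003,0],64],[[-1.3,0.3,16],[0,-0.003,0],64],[[-1.3,0.3,16],[0,-0.003,0],64]]'

```text
clock: 16.33
eef_pos: [0.6401, -0.1431, 0.0964]
tool_rot: [0.174, 0.985, -0.0, 0.001]
ft_force: [-0.8, -0.4, 1.0]
grip_width: 0.0641
```

Request:
send_rows --moves '[[[0,0,1],[0,0,0],64],[[0,0,2],[0,0,0],64],[[0,0,2],[0,0,0],64]]'

```text
clock: 16.58
eef_pos: [0.64, -0.1431, 0.0943]
tool_rot: [0.174, 0.985, -0.0, 0.001]
ft_force: [0.9, -0.1, 0.4]
grip_width: 0.0641
```

Request:
send_rows --moves '[[[0,0,1],[0,0,0],64],[[0,0,1],[0,0,0],64]]'

```text
clock: 16.75
eef_pos: [0.64, -0.1431, 0.0932]
tool_rot: [0.174, 0.985, -0.0, 0.001]
ft_force: [-0.3, 0.4, 0.1]
grip_width: 0.0639
```

Request:
send_rows --moves '[[[0,0,1],[0,0,0],64],[[0,0,1],[0,0,0],64]]'

```text
clock: 16.92
eef_pos: [0.6399, -0.1431, 0.092]
tool_rot: [0.174, 0.985, -0.0, 0.0]
ft_force: [0.4, -0.9, -0.5]
grip_width: 0.0642
```

Request:
send_rows --moves '[[[0,0,1],[0,0,0],64],[[0,0,1],[0,0,0],64]]'

```text
clock: 17.08
eef_pos: [0.6398, -0.1431, 0.0908]
tool_rot: [0.174, 0.985, -0.0, 0.0]
ft_force: [-0.5, -0.3, -0.0]
grip_width: 0.0641
```

Request:
send_rows --moves '[[[0,0,1],[0,0,0],64],[[0,0,1],[0,0,0],64]]'

```text
clock: 17.25
eef_pos: [0.6398, -0.143, 0.0906]
tool_rot: [0.174, 0.985, -0.0, 0.001]
ft_force: [-1.0, 0.4, 3.1]
grip_width: 0.064
```

Contact at TCP z 90.6 mm matches the cover top with the expected pad retraction. I'll raise 2.5 mm and close on the gasket.

Request:
send_rows --moves '[[[0,0,-2.5],[0,0,0],64],[[0,0,-2.5],[0,0,0],64],[[0,0,-2.5],[0,0,0],60],[[0,0,-2.5],[0,0,0],57],[[0,0,-2.5],[0,0,0],54],[[0,0,-2.5],[0,0,0],50],[[0,0,-2.5],[0,0,0],45],[[0,0,-2.5],[0,0,0],45],[[0,0,-2.5],[0,0,0],45]]'

```text
clock: 18.0
eef_pos: [0.6401, -0.1431, 0.0937]
tool_rot: [0.174, 0.985, -0.0, 0.001]
ft_force: [-0.5, 0.1, 5.5]
grip_width: 0.0538
```

Request:
send_rows --moves '[[[0,0,-1],[0,0,0],45],[[0,0,-3],[0,0,0],45],[[0,0,-6],[0,0,0],45],[[0,0,-12],[0,0,0],45],[[0,0,-20],[0,0,0],45],[[0,0,-30],[0,0,0],45],[[0,0,-45],[0,0,0],45],[[0,0,-60],[0,0,0],45],[[0,0,-60],[0,0,0],45]]'

```text
clock: 18.75
eef_pos: [0.6422, -0.1436, 0.1585]
tool_rot: [0.174, 0.985, -0.0, 0.005]
ft_force: [0.5, -0.6, 0.2]
grip_width: 0.0536
```

```bash
python3 - <<'E'
from h import *
st();plan((473.2,3.4,78,181.0),(473.2,3.4,50,181.0))
s=camera("side");cv2.imwrite("pics/p10.png",crop("side",273,165,8,W=600,im=s))
E
```

```text
t 18.75 tips [ 642.9 -143.7   85.5] yaw 159.9 F [ 0.5 -0.6  0.2] g 53.6 j [-0.22  0.63  0.23  1.15 -0.    0.13]
[209.3  80.    6. ] [-0.001  0.01  -0.368]
[209.5  80.   34. ] [-0.001  0.01  -0.368]
side origin 235 127 k 8
```

View pics/p10.png

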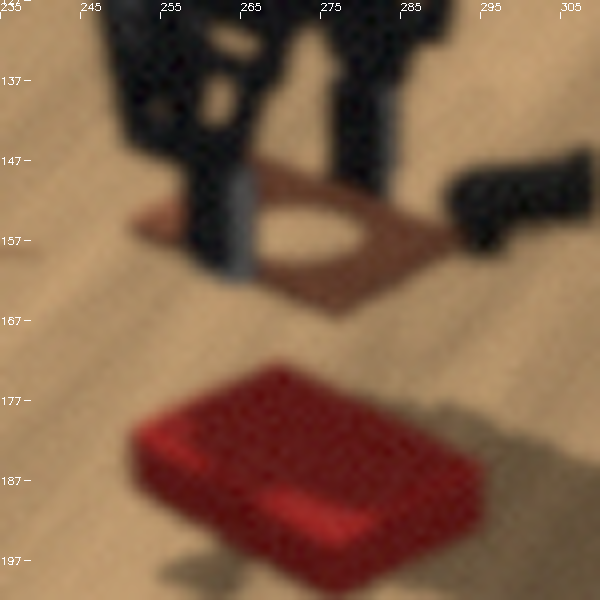

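The gasket is held level and the cover hasn't moved. I'll go to the cork.

Request:
send_rows --moves '[[[8,3,0],[0,0.005,-0.02],45],[[24,9,0],[0,0.008,-0.05],45],[[44,17,0],[0,0.008,-0.09],45],[[65,25,0],[0,0.008,-0.13],45],[[86,33,0],[0,0.008,-0.17],45],[[107,41,0],[0,0.008,-0.21],45],[[128,49,0],[0,0.008,-0.25],45],[[150,57,0],[0,0.008,-0.29],45],[[172,66,4],[0,0.008,-0.33],45],[[190,73,10],[0,0.008,-0.36],45],[[203,78,20],[0,0.008,-0.368],45],[[209.5,80,30],[0,0.008,-0.368],45]]'

```text
clock: 19.8
eef_pos: [0.4697, 0.0049, 0.1243]
tool_rot: [-0.01, 1.0, 0.0, -0.001]
ft_force: [0.0, 1.0, -1.0]
grip_width: 0.0538
```

Request:
send_rows --moves '[[[0,0,8],[0,0,0],45],[[0,0,16],[0,0,0],45],[[0,0,20],[0,0,0],45],[[0,0,20],[0,0,0],45]]'

```text
clock: 20.13
eef_pos: [0.4694, 0.0047, 0.1032]
tool_rot: [-0.01, 1.0, 0.0, -0.002]
ft_force: [-0.7, -0.3, -1.7]
grip_width: 0.0538
```

```bash
python3 - <<'E'
from h import *
st();plan((473.2,3.4,20,181.0))
t=camera("top");s=camera("side");cv2.imwrite("pics/p11.png",np.hstack([crop("top",292,248,8,im=t),crop("side",322,230,8,im=s)]))
E
```

```text
t 20.1333 tips [469.    4.7  30.2] yaw -178.8 F [-0.7 -0.3 -1.7] g 53.8 j [ 0.01  0.38 -0.38  0.82  0.   -0.01]
[-3.8 -1.4 10.6] [ 0.    -0.005  0.003]
top origin 267 210 k 8
side origin 297 192 k 8
```

View pics/p11.png

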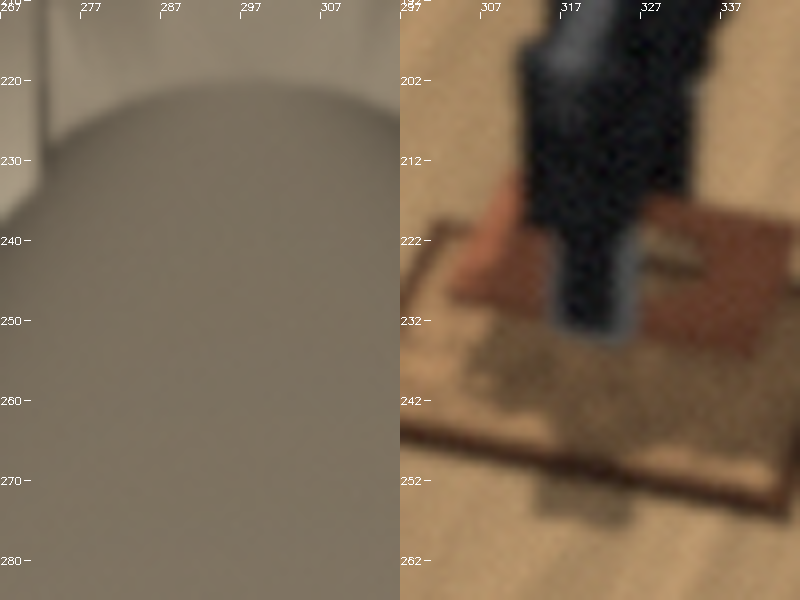

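The gasket is above the cork and level. I'll correct the offset and lower it.

Request:
send_rows --moves '[[[-2,-1,4],[0,-0.003,0],45],[[-3.8,-1.4,9],[0,-0.005,0.003],45],[[-3.8,-1.4,14],[0,-0.005,0.003],45],[[-3.8,-1.4,19],[0,-0.005,0.003],45],[[-3.8,-1.4,24],[0,-0.005,0.003],45],[[-3.8,-1.4,26.5],[0,-0.005,0.003],45],[[-3.8,-1.4,26.5],[0,-0.005,0.003],45]]'

```text
clock: 20.82
eef_pos: [0.4733, 0.0033, 0.0768]
tool_rot: [-0.008, 1.0, 0.0, 0.0]
ft_force: [-1.0, -0.5, -0.5]
grip_width: 0.0537
```

```bash
python3 - <<'E'
from h import *
st();plan((473.2,3.4,1.9,181.0))
E
```

```text
t 20.8167 tips [473.3   3.3   3.8] yaw -179.0 F [-1.  -0.5 -0.5] g 53.7 j [ 0.01  0.42 -0.4   0.75  0.   -0.01]
[0.1 0.1 2.3] [ 0.     0.    -0.001]
```

Request:
send_rows --moves '[[[0,0,1],[0,0,0],45],[[0,0,1.7],[0,0,0],45],[[0,0,2],[0,0,0],45]]'

```text
clock: 21.07
eef_pos: [0.4733, 0.0033, 0.0748]
tool_rot: [-0.008, 1.0, 0.0, 0.0]
ft_force: [0.5, -0.6, -0.8]
grip_width: 0.0536
```

Request:
send_rows --moves '[[[0,0,0.4],[0,0,0],45],[[0,0,0.6],[0,0,0],45]]'

```text
clock: 21.23
eef_pos: [0.4734, 0.0034, 0.0746]
tool_rot: [-0.008, 1.0, 0.0, 0.001]
ft_force: [-2.4, 1.3, 3.1]
grip_width: 0.0538
```

Request:
send_rows --moves '[[[0,0,0.3],[0,0,0],54],[[0,0,0.3],[0,0,0],58],[[0,0,0.3],[0,0,0],64],[[0,0,0.3],[0,0,0],70],[[0,0,0.3],[0,0,0],70],[[0,0,0.3],[0,0,0],70],[[0,0,-10],[0,0,0],70],[[0,0,-30],[0,0,0],75],[[0,0,-60],[0,0,0],75],[[0,0,-90],[0,0,0],75],[[0,0,-110],[0,0,0],75],[[0,0,-110],[0,0,0],75]]'

```text
clock: 22.23
eef_pos: [0.4762, 0.0034, 0.1892]
tool_rot: [-0.008, 1.0, 0.0, 0.005]
ft_force: [1.5, 0.4, 0.7]
grip_width: 0.0754
```

```bash
python3 - <<'E'
from h import *
st()
t=camera("top");s=camera("side");cv2.imwrite("pics/p12.png",np.hstack([crop("top",352,180,10,im=t),crop("side",322,230,8,im=s)]))
plan((637.5,-142,110,155))
h=cv2.cvtColor(t,cv2.COLOR_RGB2HSV).astype(int);H,S,V=np.moveaxis(h,2,0)
k=np.zeros(H.shape,bool);k[140:220,320:390]=(((H<4)|(H>172))&(S>190))[140:220,320:390]
print(k.sum(),segm(t,k,.024)[:1])
E
```

```text
t 22.2333 tips [476.9   3.4 116.2] yaw -179.0 F [1.5 0.4 0.7] g 75.4 j [ 0.01  0.27 -0.27  1.02  0.   -0.01]
top origin 332 150 k 10
side origin 297 192 k 8
[-161.1 -148.1    3.3] [0.001 0.003 0.453]
675 [((635.7133178710938, -139.8154754638672), (59.806949615478516, 92.07470703125), 64.08626556396484)]
```

View pics/p12.png

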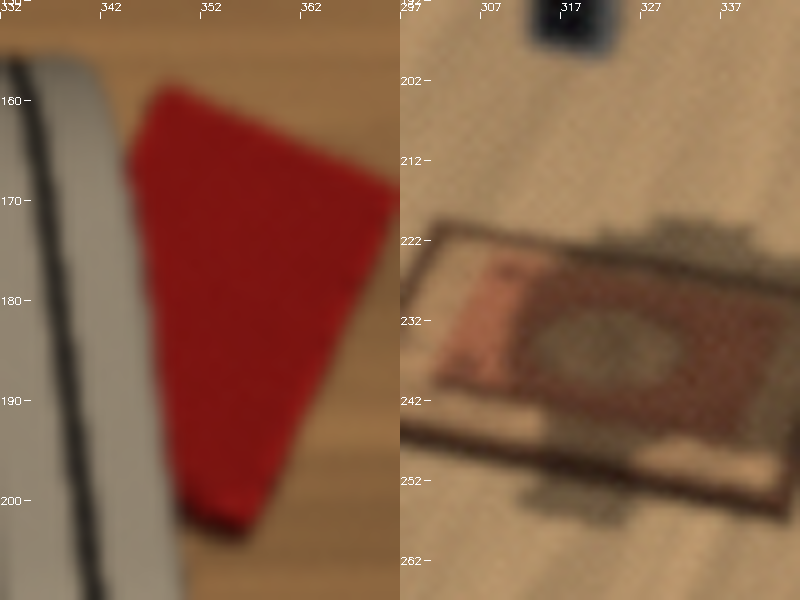

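```bash
python3 - <<'E'
from h import *
print("gasket at",w("side",322,235.8,.010),"expected px",px("side",(.4733,.0033,.010)), "cork centre top z5",px("side",(.4732,.0034,.005)))
A,B,C=[w("top",*p,.024) for p in((348.8,158.2),(371.8,168.3),(357.6,201))]
g=lambda a:np.degrees(np.arctan2(a[1],a[0]))
print((A+C)/2,"yaw",g(B-C),g(A-B)-90,np.linalg.norm(B-C),np.linalg.norm(A-B))
s=camera("side");h=cv2.cvtColor(s,cv2.COLOR_RGB2HSV).astype(int);H,S,V=np.moveaxis(h,2,0)
k=np.zeros(H.shape,bool);k[160:210,240:310]=(((H<5)|(H>172))&(S>150))[160:210,240:310]
ys,xs=np.where(k);print("side bbox",xs.min(),xs.max(),ys.min(),ys.max())
# fit pose by silhouette in side view
from scipy.optimize import least_squares
cnt=max(cv2.findContours(k.astype(np.uint8),0,1)[0],key=cv2.contourArea);hull=cv2.convexHull(cnt)
box=[(a*46.2,b*32,z) for a in(-1,1) for b in(-1,1) for z in(0,24)]
def res(p):
    c,sn=np.cos(np.radians(p[2])),np.sin(np.radians(p[2]))
    q=np.float32([px("side",((p[0]+x*c-y*sn)/1e3,(p[1]+x*sn+y*c)/1e3,z/1e3)) for x,y,z in box])
    hh=cv2.convexHull(q);return [cv2.pointPolygonTest(hh,tuple(map(float,u[0])),True) for u in hull]
r=least_squares(res,[637,-142,-25],diff_step=1e-3);print(r.x,np.std(r.fun))
plan((637.5,-142,110,155))
E
```

```text
gasket at [0.47154952 0.0098247  0.01      ] expected px [322.07031529 233.87953753] cork centre top z5 [322.00935456 235.84902128]
[ 0.63870134 -0.14277952  0.024     ] yaw -25.4594147520496 -26.10468128060996 0.08695141055666725 0.058912419154763467
side bbox 252 294 173 200
[ 638.2997345  -140.89320164  -40.78796077] 0.9126829075428894
[-162.  -148.1    1.8] [0.    0.001 0.453]
```

The gasket lies centred on the cork. In the side view the gasket and cork show the same row bias of about 1.5 px, so that bias comes from the calibration. Next is the cover, at about (638.5,-142.5) mm with yaw -25.5°.

Request:
send_rows --moves '[[[-8,-7,0],[0,0,0.03],80],[[-24,-22,0],[0,0,0.08],80],[[-44,-40,0],[0,0,0.13],80],[[-64,-58,0],[0,0,0.19],80],[[-84,-77,0],[0,0,0.25],80],[[-104,-95,0],[0,0,0.31],80],[[-124,-113,0],[0,0,0.37],80],[[-142,-130,0],[0,0,0.43],80],[[-155,-141,10],[0,0,0.46],80],[[-162,-148,25],[0,0,0.46],80],[[-162,-148,40],[0,0,0.46],80],[[-162,-148,40],[0,0,0.46],80]]'

```text
clock: 23.38
eef_pos: [0.6353, -0.1427, 0.1382]
tool_rot: [0.221, 0.975, 0.0, -0.004]
ft_force: [-0.7, 0.4, -0.8]
grip_width: 0.0804
```

```bash
python3 - <<'E'
from h import *
st();plan((638.5,-142.5,5,154.5))
E
```

```text
t 23.3833 tips [ 634.7 -142.5   65.2] yaw 154.5 F [-0.7  0.4 -0.8] g 80.4 j [-0.22  0.65  0.2   1.13  0.    0.22]
[-3.3  1.6 60.5] [-0.002 -0.009 -0.   ]
```

Request:
send_rows --moves '[[[-3.3,1.6,10],[-0.002,-0.007,0],82],[[-3.3,1.6,20],[-0.002,-0.007,0],82],[[-3.3,1.6,30],[-0.002,-0.007,0],82],[[-3.3,1.6,40],[-0.002,-0.007,0],82],[[-3.3,1.6,48],[-0.002,-0.007,0],82],[[-3.3,1.6,52],[-0.002,-0.007,0],82],[[-3.3,1.6,54],[-0.002,-0.007,0],82],[[-3.3,1.6,56],[-0.002,-0.007,0],82]]'

```text
clock: 24.05
eef_pos: [0.6387, -0.1424, 0.0822]
tool_rot: [0.221, 0.975, 0.0, -0.001]
ft_force: [-0.4, 0.2, 0.1]
grip_width: 0.082
```

```bash
python3 - <<'E'
from h import *
st();plan((638.5,-142.5,5,154.5))
E
```

```text
t 24.05 tips [ 638.6 -142.4    9.2] yaw 154.5 F [-0.4  0.2  0.1] g 82.0 j [-0.22  0.7   0.14  1.01  0.    0.23]
[ 0.1 -0.1  4.6] [ 0.    -0.001 -0.   ]
```

Request:
send_rows --moves '[[[0,0,2.5],[0,0,0],82],[[0,0,4.6],[0,0,0],82],[[0,0,4.6],[0,0,0],76],[[0,0,4.6],[0,0,0],71],[[0,0,4.6],[0,0,0],67],[[0,0,4.6],[0,0,0],64],[[0,0,4.6],[0,0,0],60],[[0,0,4.6],[0,0,0],52],[[0,0,4.6],[0,0,0],52],[[0,0,4.6],[0,0,0],52],[[0,0,4.6],[0,0,0],52]]'

```text
clock: 24.97
eef_pos: [0.6392, -0.1425, 0.0786]
tool_rot: [0.221, 0.975, 0.0, 0.0]
ft_force: [-1.7, -1.0, 4.9]
grip_width: 0.0623
```

Request:
send_rows --moves '[[[0,0,-2],[0,0,0],52],[[0,0,-5],[0,0,0],52],[[0,0,-10],[0,0,0],52],[[0,0,-20],[0,0,0],52],[[0,0,-32],[0,0,0],52],[[0,0,-45],[0,0,0],52],[[0,0,-55],[0,0,0],52],[[0,0,-55],[0,0,0],52]]'

```text
clock: 25.63
eef_pos: [0.641, -0.143, 0.1375]
tool_rot: [0.221, 0.975, 0.0, 0.003]
ft_force: [0.5, 0.2, -0.3]
grip_width: 0.0622
```

```bash
python3 - <<'E'
from h import *
st();plan((652.5,136.2,60,154.1),(652.5,136.2,30,154.1))
t=camera("top");s=camera("side");cv2.imwrite("pics/p13.png",np.hstack([crop("top",235,178,8,im=t),crop("side",273,170,8,im=s)]))
E
```

```text
t 25.6333 tips [ 641.5 -143.1   64.5] yaw 154.5 F [ 0.5  0.2 -0.3] g 62.2 j [-0.22  0.65  0.2   1.11  0.    0.23]
[109.9 256.9   4.8] [0.002 0.006 0.007]
[110.1 256.9  34.8] [0.002 0.006 0.007]
top origin 210 140 k 8
side origin 248 132 k 8
```

View pics/p13.png

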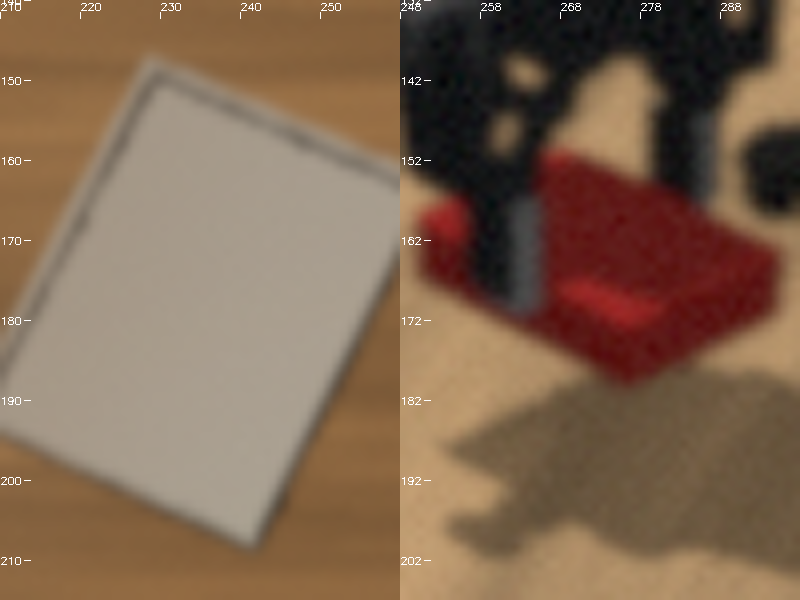

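The cover is lifted level. The tray corners in the top view are about (228.5,147), (262.5,162), (241,208.5) and (206.5,192). I'll carry the cover over.

Request:
send_rows --moves '[[[5,12,0],[0,0.004,0],52],[[14,33,0],[0,0.004,0],52],[[25,58,0],[0,0.004,0],52],[[36,84,0],[0,0.004,0],52],[[47,110,0],[0,0.004,0.003],52],[[58,136,0],[0,0.004,0.005],52],[[69,162,0],[0,0.005,0.007],52],[[80,188,0],[0,0.005,0.007],52],[[91,214,0],[0,0.005,0.007],52],[[102,238,0],[0,0.005,0.007],52],[[110,257,5],[0,0.005,0.007],52],[[110,257,10],[0,0.005,0.007],52]]'

```text
clock: 26.73
eef_pos: [0.6503, 0.1424, 0.1239]
tool_rot: [0.221, 0.975, 0.002, -0.002]
ft_force: [0.3, -0.6, -0.7]
grip_width: 0.0624
```

```bash
python3 - <<'E'
from h import *
P=np.array([w("top",*p,.010) for p in((228.5,147),(262.5,162),(206.5,192),(241,208.5))]);print(P.mean(0))
print("by image side px of centre",px("side",(.6525,.1362,.01)))
s=camera("side");h=cv2.cvtColor(s,cv2.COLOR_RGB2HSV).astype(int)
st();plan((652.5,136.2,30,154.1),(652.5,136.2,11.5,154.1))
E
```

```text
[0.6532228  0.13737069 0.01      ]
by image side px of centre [216.38674623 253.19728029]
t 26.7833 tips [649.1 140.   49.3] yaw 154.3 F [-0.5 -0.5 -2.4] g 62.0 j [0.21 0.69 0.22 1.11 0.   0.66]
[-4.4 -2.  19.7] [-0.    -0.006  0.004]
[-4.5 -2.  38.2] [-0.    -0.006  0.004]
```

Request:
send_rows --moves '[[[-2,-1,4],[0,-0.003,0.002],52],[[-4.5,-1.5,10],[0,-0.006,0.004],52],[[-4.5,-1.5,18],[0,-0.006,0.004],52],[[-4.5,-1.5,25],[0,-0.006,0.004],52],[[-4.5,-1.5,30],[0,-0.006,0.004],52],[[-4.5,-1.5,34],[0,-0.006,0.004],52],[[-4.5,-1.5,35],[0,-0.006,0.004],52],[[-4.5,-1.5,35],[0,-0.006,0.004],52]]'

```text
clock: 27.45
eef_pos: [0.6526, 0.1363, 0.0867]
tool_rot: [0.224, 0.975, -0.0, -0.0]
ft_force: [-0.3, -0.1, -0.6]
grip_width: 0.0624
```

```bash
python3 - <<'E'
from h import *
st();plan((652.8,136.8,10,154.1))
E
```

```text
t 27.45 tips [652.5 136.3  13.7] yaw 154.1 F [-0.3 -0.1 -0.6] g 62.4 j [ 0.21  0.72  0.19  1.04 -0.    0.66]
[0.  0.5 4.1] [-0.001 -0.    -0.   ]
```

Request:
send_rows --moves '[[[0,0.5,1.5],[0,0,0],52],[[0,0.5,2.7],[0,0,0],52],[[0,0.5,3.5],[0,0,0],52],[[0,0.5,3.5],[0,0,0],52]]'

```text
clock: 27.78
eef_pos: [0.6528, 0.1368, 0.0833]
tool_rot: [0.224, 0.975, -0.0, -0.0]
ft_force: [-0.6, -0.1, -0.4]
grip_width: 0.0627
```

Request:
send_rows --moves '[[[0,0,0.5],[0,0,0],52],[[0,0,0.9],[0,0,0],52],[[0,0,0.9],[0,0,0],52]]'

```text
clock: 28.03
eef_pos: [0.6529, 0.1369, 0.0827]
tool_rot: [0.224, 0.975, -0.0, -0.0]
ft_force: [-0.2, -0.7, 0.7]
grip_width: 0.0622
```

Request:
send_rows --moves '[[[0,0,0.6],[0,0,0],52],[[0,0,0.9],[0,0,0],52]]'

```text
clock: 28.2
eef_pos: [0.6529, 0.1369, 0.0826]
tool_rot: [0.224, 0.975, -0.0, 0.0]
ft_force: [-3.3, -0.8, 6.1]
grip_width: 0.0625
```

The cover is seated, with 6 N measured. I'll release it, rise, and move back from the scene.

Request:
send_rows --moves '[[[0,0,0.2],[0,0,0],62],[[0,0,0.2],[0,0,0],66],[[0,0,0.2],[0,0,0],72],[[0,0,0.2],[0,0,0],80],[[0,0,0.2],[0,0,0],80],[[0,0,-8],[0,0,0],80],[[0,0,-25],[0,0,0],80],[[0,0,-55],[0,0,0],80],[[0,0,-90],[0,0,0],80],[[0,0,-125],[0,0,0],80],[[0,0,-160],[0,0,0],80],[[0,0,-190],[0,0,0],80]]'

```text
clock: 29.2
eef_pos: [0.653, 0.137, 0.2763]
tool_rot: [0.224, 0.975, 0.0, 0.001]
ft_force: [0.5, 0.3, 0.7]
grip_width: 0.08
```

```bash
python3 - <<'E'
from h import *
st();plan((450,-440,215,154))
E
```

```text
t 29.2 tips [653.2 137.  203.3] yaw 154.1 F [0.5 0.3 0.7] g 80.0 j [ 0.21  0.6   0.47  1.44 -0.    0.66]
[ -69.5 -607.7  -12. ] [0.001 0.002 0.002]
```

Request:
send_rows --moves '[[[-2,-20,-10],[0,0,0],80],[[-6,-55,-10],[0,0,0],80],[[-10,-90,-10],[0,0,0],80],[[-14,-125,-10],[0,0,0],80],[[-18,-160,-10],[0,0,0],80],[[-22,-195,-10],[0,0,0],80],[[-26,-230,-10],[0,0,0],80],[[-30,-265,-10],[0,0,0],80],[[-34,-300,-10],[0,0,0],80],[[-38,-335,-10],[0,0,0],80],[[-42,-370,-10],[0,0,0],80],[[-46,-400,-10],[0,0,0],80]]'

```text
clock: 30.2
eef_pos: [0.5185, -0.2449, 0.2867]
tool_rot: [0.225, 0.974, 0.0, 0.002]
ft_force: [-0.0, 0.5, 0.4]
grip_width: 0.08
```

Request:
send_rows --moves '[[[-4,-35,0],[0,0,0],80],[[-8,-70,0],[0,0,0],80],[[-12,-105,0],[0,0,0],80],[[-16,-140,0],[0,0,0],80],[[-20,-175,0],[0,0,0],80],[[-24,-210,0],[0,0,0],80],[[-24,-210,0],[0,0,0],80],[[-24,-210,0],[0,0,0],80]]'

```text
clock: 30.87
eef_pos: [0.447, -0.446, 0.2867]
tool_rot: [0.226, 0.974, 0.0, 0.002]
ft_force: [-0.2, 0.5, 0.4]
grip_width: 0.0798
```

```bash
python3 - <<'E'
from h import *
st();t=camera("top")
im=cv2.resize(t[130:312,165:445,::-1],(800,520),interpolation=cv2.INTER_CUBIC)
for i in range(0,280,20): cv2.putText(im,str(165+i),(int(i*2.857),10),0,.35,(255,255,255))
for i in range(0,182,20): cv2.putText(im,str(130+i),(0,int(i*2.857)+4),0,.35,(255,255,255))
cv2.imwrite("pics/p14.png",im)
h=cv2.cvtColor(t,cv2.COLOR_RGB2HSV).astype(int);H,S,V=np.moveaxis(h,2,0)
def sub(m,x0,y0,x1,y1):
    k=np.zeros_like(m);k[y0:y1,x0:x1]=m[y0:y1,x0:x1];return k
print("comp",segm(t,sub((H>95)&(H<130)&(S>100),170,240,220,305),.02)[:1])
print("gasket",segm(t,sub((H<11)&(S>150)&(V>90),275,230,310,275),.011)[:1])
print("cover",segm(t,sub(((H<6)|(H>172))&(S>150),205,145,265,210),.028)[:1])
E
```

```text
t 30.8667 tips [ 447.3 -446.1  213.7] yaw 153.8 F [-0.2  0.5  0.4] g 79.8 j [-0.79  0.51  0.36  1.42  0.   -0.33]
comp [((428.8424377441406, 229.17799377441406), (85.3608169555664, 24.84636116027832), 1.970464825630188)]
gasket [((472.07330322265625, 3.354076385498047), (55.41664505004883, 78.16947937011719), 89.2125244140625)]
cover [((649.5962524414062, 135.53802490234375), (64.04902648925781, 90.75564575195312), 63.78352355957031)]
```

View pics/p14.png

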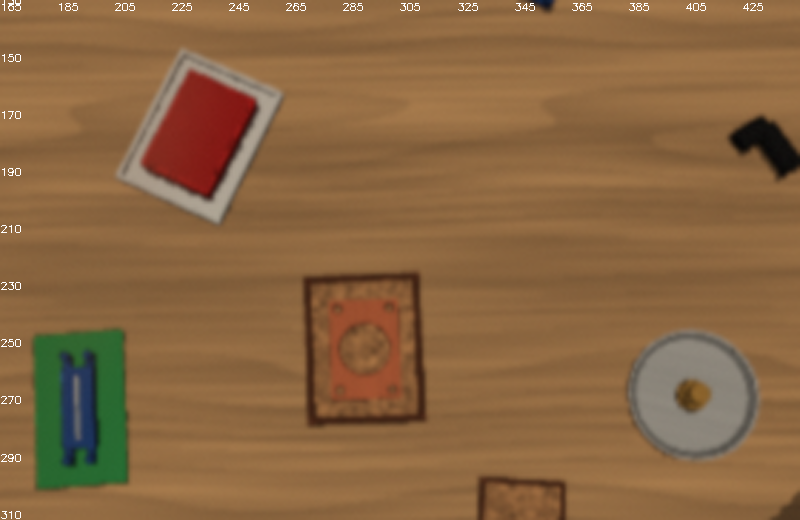

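The last picture shows all four parts in the middle of their places and lined up, with the boot untouched. I'll hand in.

```bash
python3 -c "
from workcell import order
print(order.job_done())"
```

```text
the job is handed in; nothing more can be done
None
```

I took the pile apart in the order asked and handed the job in at about 31 s. Each part was lowered until I felt light contact (about 3 to 6 N), then let go. The highest force I read between moves was about 6 N.

**Last top view:**

| Part | Place | Result |
|---|---|---|
| Drain plug | steel dish | standing upright near the middle (seen by eye, not measured) |
| Compressor | green mat | lengthways, about 0–3 mm from the middle, within about 1.5° |
| Gasket | cork sheet | about 1 mm from the middle, within about 2° |
| Cover | white tray | flat and lengthways, about 3 mm from the middle, within about 0.5° |

I did not touch the boot or the clip. The boot was in the last picture but the clip was outside it, so I did not check the clip again.

**Checks that disagreed:**
- **Cameras:** the two views differ by about 1.5 to 3 pixel rows, which I put down to calibration.
- **Compressor:** colour segmentation put it about 3 mm off the mat's middle line, while reading the picture by eye put it centred.
- **Cover yaw:** a silhouette fit of the cover in the side view, before I lifted it, gave a yaw of −41°. I did not use it, because its edges in the top view gave about −25.5°.
- **Cover position:** its roughly 3 mm offset is partly because the segmentation also picked up its near sides.
- **Gripper:** the reported finger opening read about 2 to 3 mm smaller than the known part widths on every grasp.

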